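Tip the hinge pins into the slot box

TASK

First swing the orange prop leg of the green slot box all the way out to its stop, so that the box stands steady. Then pick up the red tray by its black tab, turn it so that its three brass hinge pins line up with the slot, and tip it over the slot so that all three drop through into the box. Finally stand the empty tray upright on the bench, let go of it, and leave the other things on the bench where they are.

Things in the scene. Friction and masses are not known exactly. Their poses are not given: they have to be found in the camera images.
- slot_box: Green steel box with a bare steel top plate and a clear pane at +x, fixed to the bench; 130 (x) by 200 (y) by 85 mm high, walls and top 5 mm thick. Origin: centre of its underside; z up. The top has one slot. A yellow upright guard (40 mm high, 6 mm thick, 170 mm long, inner face at x = -16 mm) lines the slot's -x edge: bring the tray from +x and tip it towards -x.
- slot (a point): Centre of the slot, level with the top of the plate (85 mm over the bench); axes as slot_box. The slot measures 30 mm in x by 150 mm in y, both centred here.
- prop_leg (a joint): Angle (rad) of the orange prop leg about a vertical hinge on the box's +y end (at x -55, y 114 mm of the box). 0: folded along that end wall, pointing to the box's +x; it grows as the free end swings away from the wall; stop at 1.55, where it points to the box's +y. Starts partly open. Push it from its wall side; stiff (0.25 N m), it stays where it is left.
- leg_hinge (a point): On the hinge axis of the prop leg, 28 mm over the bench; x axis along the leg to its free end, z up. The leg is a bar 10 mm thick, centred on this axis, 110 mm long plus a rubber foot to 119 mm, from 8 to 48 mm over the bench.
- leg_push (a point): Point on the leg's centre line, 85 mm from the hinge, 28 mm over the bench; axes as leg_hinge.
- tray: Loose red steel tray, 0.35 kg, 138 mm long (y), 90 mm wide (x from -44 to 46 mm). Origin: underside, at mid length; z up. Floor 4 mm thick, end walls 30 mm high, 130 mm apart inside. Back wall (x 36 to 46 mm) 35 mm high. No wall at -x but a sloping lip (see tray_lip). Tipped under 20 degrees, -x side down, its lowest line is the bend of the underside at x = -20, z = 0 mm.
- tray_lip (a point): Middle of the pouring edge, x -44, y 0, z 11 mm of the tray; axes as the tray. The lip (4 mm thick) rises from the floor at x = -20 mm by 20 degrees to 13 mm at this edge. It keeps the pins in while the tray is about level; tipped -x edge down by some 30 to 40 degrees they roll out over it; about 40 degrees empties it.
- tray_tab (a point): Where to pinch the black tab: x = 41, y = 0, z = 90 mm of the tray. The tab is 10 mm thick (x), 60 mm long (y) and reaches from z = 35 to 110 mm. Axes as the tray.
- pin0: One of three alike brass hinge pins with domed ends, 16 mm thick and 120 mm long, about 70 g; starts in the tray, lying along the tray's y. Origin: its centre; y along the pin.
- pin1: One of three alike brass hinge pins with domed ends, 16 mm thick and 120 mm long, about 70 g; starts in the tray, lying along the tray's y. Origin: its centre; y along the pin.
- pin2: One of three alike brass hinge pins with domed ends, 16 mm thick and 120 mm long, about 70 g; starts in the tray, lying along the tray's y. Origin: its centre; y along the pin.
- oil_can: Bystander: closed blue can, 60 mm thick, 120 mm high. Origin: centre of its underside.
- mug: Bystander: white mug, 80 mm wide, 90 mm high. Origin: centre of its underside.
- hammer: Bystander: hammer lying on the bench. Origin: under its middle, x along it.
- spanner: Bystander: spanner lying on the bench. Origin: under its middle, x along it.
- jar: Bystander: amber glass jar, 70 mm thick, 100 mm high. Origin: centre of its underside.
- block: Bystander: wooden block, 80 x 120 x 35 mm. Origin: centre of its underside.
There are look-alikes about, which are no part of the job. Of the things that look like the tray, take the one that is farthest from the robot's base at the start.

How it is judged:
By the outcome, as a careful person would: the job done as asked, in the order asked, and still so for the second after the job is handed in, with the robot touching nothing.
It also fails if it takes over 72 s, if anything falls off the work surface, if the arm or the gripper's body presses on something with over 40 N, if the wrist force passes 120 N, or if a joint passes its speed limit or range.

ROBOT

A 6-joint arm with a two-finger parallel gripper is mounted at the origin on the work surface. World frame = base frame: x ahead of the robot, y to its left, z up, the work surface at z = 0. Lengths are in m, angles in rad, forces in N, time in s.
With the tool pointing down it reaches from about 0.35 to 1 m from the base axis. Payload 7.1 kg.
Tool frame: the origin (TCP) lies between the finger pads; the fingertips stand 14 mm ahead of it and the grasp point (between the pads) lies 5 mm behind it; x points along the fingers, z is the direction in which the jaws open and shut, and the axes are right-handed (so a half turn about x gives the same grasp; the last joint's range is limited). The gripper opens to 85 mm and grips with 20 to 120 N. Pads are 22 mm wide; open, the fingers measure 114 mm over their backs; the gripper's body (76 mm by 85 mm) begins 54 mm behind the grasp point. The pads swing forward as they close: fully open they stand 13 mm farther back than shut.
Start: joints at [-1.284, 0.423, 1.63, -0, 1.089, -0.019], TCP at [0.188, -0.596, 0.216] pointing down, gripper open.
Joint ranges: [-3, 3], [-0.9, 2.11], [0.09, 2.58], [-1.31, 4.45], [0.11, 2.69], [-2.54, 2.54]. Speed limits (rad/s): [2.39, 2.39, 3.01, 3.14, 3.14, 3.14].

INTERFACE

Orientations are given as a unit quaternion [x, y, z, w].
In Python, from workcell import manip gives the robot as it stands.
- The arm moves only by the tool servo_tool, never from a script. Its argument "targets" is one flat list of numbers, 7 for each row, row after row: the shift along the tool's x, y, z in mm, then the turn, a rotation vector about the tool's x, y, z in rad, then the gripper's target within -1 to 1 (fully open at 1, half-way at 0, shut at -1). A call has 1 to 20 rows; each row is the pose to reach, as a shift and turn from the pose commanded when the call began, along the tool's axes at that moment; what a row does not reach only later rows make up. A row lasts 1/12 s, in which the tool goes at most 41.7 mm and 7.16 degrees, less where a joint would pass 70% of its speed; a pose out of reach is approached as far as the arm can. A call with a gripper value outside its range is refused whole. The fingers move at their own pace and stop on an object; "force" is the grip in N (left out, the last holds). Time passes only in rows, so rows that repeat a pose let the fingers close. It gives the time, the measured TCP pose, the force and the opening at its end, in the units of the state.
- manip.sense(): the state, without advancing time (a new reading comes with each control period).
- manip.grab_frame(name): name is "scene" or "side" or "wrist"; returns a dict with "img" (480x640x3 uint8, red, green, blue), "intrinsics" (3x3 intrinsics, pixels), "position" and "orientation" of the camera in the world. Camera axes: x right, y up, looking along -z (the intrinsics and any distortion apply to the point x, -y, -z); pixel columns grow to the right and rows downward; lengths in m; the calibration is good to about 2 mm. A picture is of the moment at which its call begins. There is no depth.
- manip.job_done(): hands the job in, once; it reports no verdict.
The state is a dict: "t": time; "joint_positions": joint angles; "qvel": joint speeds; "joint_torque": joint torques, N m; "tool_pos": TCP position; "ee_rot": TCP orientation; "force": force on the tool from outside, world axes, zero at the start; "wrist_torque": the same for the moment, N m; "width": finger opening in m.
Only numpy, scipy, OpenCV 4.12 (cv2) and the standard library are available. Lean on these libraries where they do the work, as an engineer would, in place of code of your own. Each camera call takes 0.05 s, during which the arm holds its last target. There are 200 camera calls.

## Working session

There is one attempt and no reset: what is moved stays moved. The work goes in short steps, Python scripts to look and compute and a tool call to move; the robot and the scene stay as the last step left them, time stands still between calls to the robot, and variables do not carry over. Pictures are saved under pics/ and viewed, about 8 in all and at most 12, crops included, and the job is handed in when it is done.

Besides the shell and the picture viewer there is one more tool, called after "Emit:" as name(argument=value, ...) on one line, values as JSON. servo_tool: Moves the arm, as the interface text tells. Its arguments: {"type":"object","properties":{"targets":{"type":"array","items":{"type":"number"}},"force":{"type":"number"}},"required":["targets"]}

```bash
mkdir -p pics; cat > h.py <<'E'
import numpy as np, cv2, json
from scipy.spatial.transform import Rotation as R
from workcell import manip
def shot(n,name):
    f=manip.grab_frame(n); cv2.imwrite(f'pics/{name}.png',f['img'][:,:,::-1])
    json.dump({k:np.asarray(v).tolist() for k,v in f.items() if k!='img'},open(f'pics/{name}.json','w')); return f
def load(name): return json.load(open(f'pics/{name}.json'))
def ray(c,u,v):
    K=np.array(c['intrinsics']); d=np.linalg.solve(K,[u,v,1]); d=np.array([d[0],-d[1],-d[2]])
    return np.array(c['position']), R.from_quat(c['orientation']).apply(d)
def atz(c,u,v,z):
    p,d=ray(c,u,v); return p+d*(z-p[2])/d[2]
def proj(c,P):
    q=R.from_quat(c['orientation']).inv().apply(np.atleast_2d(P)-np.array(c['position'])); q=q*[1,-1,-1]
    p=q@np.array(c['intrinsics']).T; return p[:,:2]/p[:,2:]
E
python3 - <<'E'
from h import *
for n in ['scene','side','wrist']:
    f=shot(n,n+'0'); print({k:f[k] for k in f if k!='img'})
print(manip.sense())
a=[cv2.imread(f'pics/{n}0.png') for n in ['scene','side']]
E
```

```text
{'intrinsics': array([[593.98671027,   0.        , 328.41103171],
       [  0.        , 593.98671027, 245.87835223],
       [  0.        ,   0.        ,   1.        ]]), 'position': array([ 1.32356788, -0.85460222,  1.09178034]), 'orientation': array([0.38352103, 0.15622891, 0.35247549, 0.83920508])}
{'intrinsics': array([[513.92788888,   0.        , 324.47262426],
       [  0.        , 513.92788888, 236.11307799],
       [  0.        ,   0.        ,   1.        ]]), 'position': array([0.16782062, 0.80325575, 0.84322724]), 'orientation': array([-0.07303822,  0.41681783,  0.88772062, -0.18132959])}
{'intrinsics': array([[346.17679691,   0.        , 317.68625041],
       [  0.        , 346.17679691, 240.1082533 ],
       [  0.        ,   0.        ,   1.        ]]), 'position': array([ 0.25674418, -0.5729758 ,  0.37389822]), 'orientation': array([-0.1141954 ,  0.08431918, -0.58481649,  0.79864846])}
{'t': 0.15, 'joint_positions': array([-1.28399305e+00,  4.23687134e-01,  1.63050195e+00, -2.78244989e-05,
        1.08864884e+00, -1.90183716e-02]), 'qvel': array([ 1.08465628e-05, -3.40274614e-03, -1.80183758e-03, -7.11458258e-04,
       -6.69448888e-04, -2.68304066e-04]), 'joint_torque': array([-4.90388866e-04, -5.57767296e+01, -2.82018650e+01, -3.19545939e-05,
        4.80359668e-03,  1.30027522e-05]), 'tool_pos': array([ 0.18805004, -0.5955603 ,  0.21501557]), 'ee_rot': array([ 0.41826441,  0.57068173, -0.41774432,  0.56997098]), 'force': array([-0.4530034 , -0.13803368,  0.15691899]), 'wrist_torque': array([ 2.09988330e-03, -4.45086189e-02,  9.68988424e-05]), 'width': 0.08558125834935655}
```

View pics/scene0.png

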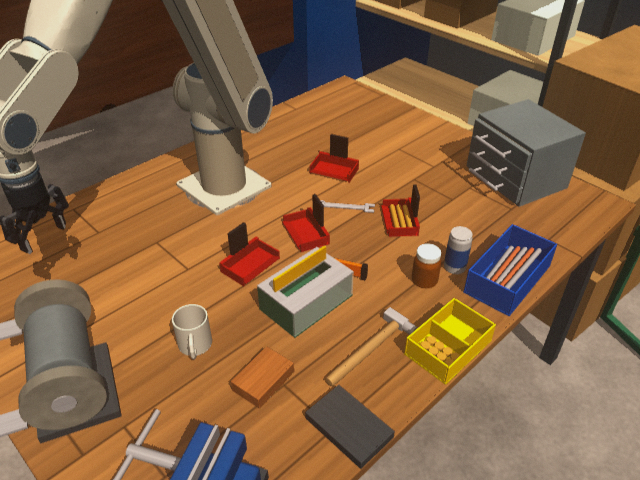

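View pics/side0.png

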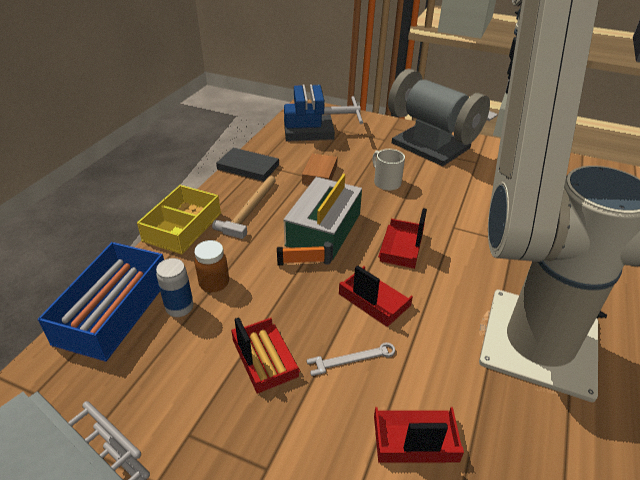

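Scene: the tray with pins is at about (400,215), the box at (305,290), and the orange leg at (352,268). Side: the tray is at (265,355) and the leg at (305,255). I'll enlarge these.

```bash
python3 - <<'E'
from h import *
def crop(n,x,y,w,h,s):
    im=cv2.imread(f'pics/{n}.png')[y:y+h,x:x+w]; im=cv2.resize(im,None,fx=s,fy=s,interpolation=cv2.INTER_CUBIC)
    for i in range(0,w,10): cv2.putText(im,str(x+i),(i*s,8),0,.3,(255,255,255),1) if i%20==0 else 0; cv2.line(im,(i*s,10),(i*s,14),(255,255,255),1)
    for j in range(0,h,10): cv2.putText(im,str(y+j),(0,j*s+4),0,.3,(255,255,255),1)
    return im
a=np.hstack([crop('scene0',250,235,130,100,3),crop('scene0',370,170,80,60,5)[:300,:400]])
b=np.hstack([crop('side0',265,165,110,110,3)[:,:],crop('side0',220,305,100,90,4)[:330]])
W=800
pad=lambda m:cv2.copyMakeBorder(m,0,0,0,max(0,W-m.shape[1]),cv2.BORDER_CONSTANT)[:,:W]
cv2.imwrite('pics/c1.png',np.vstack([pad(a)[:270],pad(b)])[:600])
E
```

```text
(no output)
```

View pics/c1.png

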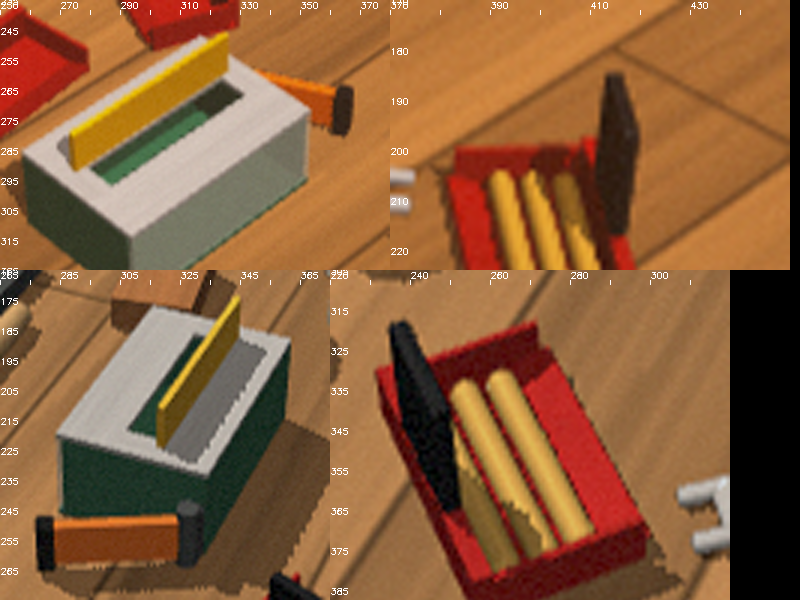

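The enlarged crop shows the box's top-plate corners, the leg hinge and foot, and the tray's corners and tab. I'll fit planar poses to both views.

```bash
cat > fit.py <<'E'
from h import *
from scipy.optimize import least_squares
def fit(obs,x0,dz=0):
    # obs: (cam, u,v, local xyz)
    def res(x):
        r=[]
        for c,u,v,p in obs:
            P=R.from_euler('z',x[2]).apply(p)+[x[0],x[1],0]; r+=list(proj(c,P)[0]-[u,v])
        return np.array(r)
    best=min((least_squares(res,[x0[0],x0[1],a],loss='soft_l1') for a in np.arange(-3,3.2,.8)),key=lambda s:s.cost)
    return best.x,res(best.x).reshape(-1,2)
E
python3 - <<'E'
from fit import *
S=load('scene0');D=load('side0')
top=lambda x,y:np.array([x,y,.085])
# guess: leg end is +y; pane side (+x) faces scene camera
obs=[(S,258,285.7,top(-.065,-.1)),(S,294,313.3,top(.065,-.1)),(S,352.7,271.7,top(.065,.1)),(S,316.7,247.3,top(-.065,.1)),
(D,284,220,top(.065,.1)),(D,334.3,233,top(-.065,.1)),(D,361.7,189,top(-.065,-.1)),(D,316,177,top(.065,-.1))]
b,r=fit(obs,[.6,-.1]); print('box',b); print(r.round(1).tolist())
T=lambda x,y,z:np.array([x,y,z])/1000
for s in (1,-1):
    obs=[(D,231.75,331.25,T(46,69*s,35)),(D,271.5,318,T(-44,69*s,30)),(D,299.5,367.5,T(-44,-69*s,30)),(D,255,383,T(46,-69*s,30)),
    (D,237,318,T(41,30*s,110)),(S,413.5,184.5,T(46,30*s,110)),(S,419.4,195,T(46,-30*s,110))]
    t,r=fit(obs,[.6,.2]); print('tray',s,t,np.hypot(*t[:2])); print(r.round(1).tolist())
for n,u,v,z in [('hinge top D',327.7,244,.05),('foot top D',280,248,.048),('foot top S',0,0,0)]:
    if u: print(n,atz(D,u,v,z))
print('foot S',atz(S,250+343/3,235+90/3,.048))
h=R.from_euler('z',b[2]).apply([-.055,.114,0])+[b[0],b[1],0]; print('hinge',h)
for q in ((388,262),):pass
for nm,u,v in [('tray farside',336,168),('t2',305,230),('t3',250,262),('block',262,375)]: print(nm,atz(S,u,v,.01), 'r',np.hypot(*atz(S,u,v,.01)[:2]))
E
```

```text
box [ 0.55086111 -0.15852985  0.01468125]
[[-1.5, -1.3], [-0.5, -0.5], [0.2, -1.5], [-0.8, -1.6], [-1.1, -0.9], [-0.5, -0.2], [-0.5, -1.3], [-1.0, -0.4]]
tray 1 [0.50696688 0.24209401 0.06827798] 0.5618050619478943
[[-2.9, 27.8], [1.3, 56.1], [-0.4, -47.0], [4.0, -73.6], [-0.1, 0.7], [5.4, 10.9], [-13.1, 10.0]]
tray -1 [0.49841012 0.26251846 0.84943834] 0.5633192567627102
[[-0.9, -1.2], [1.4, -0.8], [0.6, 0.3], [0.0, 2.4], [-0.8, -0.2], [6.0, 10.6], [-3.5, -12.2]]
hinge top D [ 0.49681028 -0.0548658   0.05      ]
foot top D [0.59428605 0.00153308 0.048     ]
foot S [0.59545591 0.00686597 0.048     ]
hinge [ 0.49419344 -0.04534957  0.        ]
tray farside [0.18869762 0.31354947 0.01      ] r 0.36595090067429353
t2 [0.35093872 0.02443012 0.01      ] r 0.35178802897917616
t3 [ 0.34701826 -0.1734612   0.01      ] r 0.3879567810527066
block [ 0.65407009 -0.38780205  0.01      ] r 0.7603933929490305
```

```bash
python3 - <<'E'
from fit import *
S=load('scene0');D=load('side0')
T=lambda x,y,z:np.array([x,y,z])/1000
obs=[(D,231.75,331.25,T(46,-69,35)),(D,271.5,318,T(-44,-69,30)),(D,299.5,367.5,T(-44,69,30)),(D,255,383,T(46,69,32)),
    (D,237,318,T(41,-30,110)),(S,413.5,184.5,T(41,30,110)),(S,419.2,195,T(46,-30,110)),(S,383.2,200,T(-44,69,30)) ]
t,r=fit(obs,[.5,.26]); print('tray',t); print(r.round(1).tolist())
tab=R.from_euler('z',t[2]).apply([.041,0,.09])+[t[0],t[1],0]; print('tab',tab)
s=manip.sense(); print(R.from_quat(s['ee_rot']).as_matrix().round(3))
print('tab box in S/D',proj(S,tab),proj(D,tab))
for nm,u,v,z in [('jar',426,252,.1),('can',460,235,.12),('mug',191,315,.09)]: print(nm,atz(S,u,v,z))
for nm,u,v,z in [('jar',209,250,.1),('can',172,268,.12),('spL',318,366,0)]: print(nm,atz(D,u,v,z))
E
```

```text
tray [ 0.49885558  0.26213261 -5.43033418]
[[-1.1, -1.3], [1.1, -1.0], [0.6, -0.1], [0.0, 1.6], [-0.9, -0.3], [0.6, -1.6], [0.4, 0.2], [-2.1, -1.8]]
tab [0.52582695 0.29301213 0.09      ]
[[-0.     0.954  0.301]
 [ 0.001  0.301 -0.954]
 [-1.    -0.    -0.001]]
tab box in S/D [[415.1981435  194.71905357]] [[242.35274612 336.13251463]]
jar [0.70726714 0.11072477 0.1       ]
can [0.73942875 0.20529273 0.12      ]
mug [ 0.46451534 -0.43091402  0.09      ]
jar [0.70380367 0.12208009 0.1       ]
can [0.72770675 0.21746957 0.12      ]
spL [0.39631153 0.23788103 0.        ]
```

```bash
cat > plan.py <<'E'
from h import *
BOX=np.array([.5509,-.1585,0]);BY=.0147
def tool(yaw,pitch=0): # z along yaw, x down; pitch>0 tips tray -x side down
    M=np.array([[0,0,1],[0,1,0],[-1,0,0]]).astype(float) # x down, y=+y ,z=+x
    return R.from_euler('z',yaw)*R.from_euler('y',-pitch)*R.from_matrix(M)
def rows(wps):
    s=manip.sense(); q=R.from_quat(s['ee_rot']); p=s['tool_pos']
    print('t',round(s['t'],2),'pos',p.round(4),'F',s['force'].round(1),'w',round(s['width'],4),'dev',np.degrees((q.inv()*tool(0)).magnitude()).round(1))
    for P,Q in wps:
        print([*(1000*q.inv().apply(np.array(P)-p)).round(1),*(q.inv()*Q).as_rotvec().round(3)])
def leg(a,d,n,z):
    h=np.array([.494,-.0453]); c=R.from_euler('z',a).apply([d,n,0]); return ([h[0]+c[0],h[1]+c[1],z],tool(a))
E
python3 - <<'E'
from plan import *
rows([leg(.455,.1,-.025,.21),leg(.455,.1,-.025,.04)])
E
```

```text
t 0.15 pos [ 0.1881 -0.5956  0.215 ] F [-0.5 -0.1  0.2] w 0.0856 dev 72.5
[np.float64(5.5), np.float64(560.0), np.float64(-422.7), np.float64(-1.72), np.float64(-0.001), np.float64(-0.001)]
[np.float64(175.5), np.float64(560.0), np.float64(-422.5), np.float64(-1.72), np.float64(-0.001), np.float64(-0.001)]
```

Emit:
servo_tool(targets=[5,560,-423,-1.72,0,0,-1,5,560,-423,-1.72,0,0,-1,5,560,-423,-1.72,0,0,-1,5,560,-423,-1.72,0,0,-1,5,560,-423,-1.72,0,0,-1,5,560,-423,-1.72,0,0,-1,5,560,-423,-1.72,0,0,-1,5,560,-423,-1.72,0,0,-1,5,560,-423,-1.72,0,0,-1,5,560,-423,-1.72,0,0,-1,5,560,-423,-1.72,0,0,-1,5,560,-423,-1.72,0,0,-1,5,560,-423,-1.72,0,0,-1,5,560,-423,-1.72,0,0,-1,5,560,-423,-1.72,0,0,-1,5,560,-423,-1.72,0,0,-1,5,560,-423,-1.72,0,0,-1,5,560,-423,-1.72,0,0,-1,5,560,-423,-1.72,0,0,-1,5,560,-423,-1.72,0,0,-1])

```text
t: 1.82
tool_pos: [0.5943, -0.024, 0.2101]
ee_rot: [-0.16, 0.689, 0.16, 0.688]
force: [0.2, -0.1, 0.0]
width: 0.0002
```

```bash
python3 - <<'E'
from plan import *
print(manip.sense()['joint_positions'].round(2))
rows([leg(.455,.1,-.025,.21),leg(.455,.1,-.025,.04)])
E
```

```text
[-0.06  0.39  1.7  -0.    1.05 -0.52]
t 1.82 pos [ 0.5943 -0.024   0.2101] F [ 0.2 -0.1  0. ] w 0.0002 dev 26.1
[np.float64(0.1), np.float64(-0.1), np.float64(0.6), np.float64(0.001), np.float64(-0.001), np.float64(-0.0)]
[np.float64(170.1), np.float64(-0.1), np.float64(0.8), np.float64(0.001), np.float64(-0.001), np.float64(-0.0)]
```

Accurate. I'll lower it and work out the push arc.

Emit:
servo_tool(targets=[35,0,0,0,0,0,-1,70,0,0,0,0,0,-1,105,0,0,0,0,0,-1,130,0,0,0,0,0,-1,150,0,0,0,0,0,-1,160,0,0,0,0,0,-1,170,0,0,0,0,0,-1,170,0,0,0,0,0,-1,170,0,0,0,0,0,-1])

```text
t: 2.57
tool_pos: [0.595, -0.0246, 0.0411]
ee_rot: [-0.159, 0.689, 0.159, 0.689]
force: [-0.3, 0.1, 0.4]
width: -0.0001
```

```bash
python3 - <<'E'
from plan import *
rows([leg(.455,.098,-.018,.04)]+[leg(a,.096,-.017,.04) for a in np.arange(.55,1.56,.1)]+[leg(1.565,.096,-.016,.04)])
E
```

```text
t 2.57 pos [ 0.595  -0.0246  0.0411] F [-0.3  0.1  0.4] w -0.0001 dev 26.0
[np.float64(1.1), np.float64(7.8), np.float64(-1.9), np.float64(-0.001), np.float64(0.0), np.float64(0.0)]
[np.float64(1.1), np.float64(17.9), np.float64(-2.7), np.float64(-0.096), np.float64(0.0), np.float64(0.0)]
[np.float64(1.1), np.float64(27.7), np.float64(-2.4), np.float64(-0.196), np.float64(0.0), np.float64(0.0)]
[np.float64(1.1), np.float64(37.4), np.float64(-3.1), np.float64(-0.296), np.float64(0.0), np.float64(0.0)]
[np.float64(1.1), np.float64(47.0), np.float64(-4.7), np.float64(-0.396), np.float64(0.0), np.float64(0.0)]
[np.float64(1.1), np.float64(56.4), np.float64(-7.3), np.float64(-0.496), np.float64(0.0), np.float64(0.0)]
[np.float64(1.1), np.float64(65.5), np.float64(-10.9), np.float64(-0.596), np.float64(0.0), np.float64(0.0)]
[np.float64(1.1), np.float64(74.2), np.float64(-15.3), np.float64(-0.696), np.float64(0.0), np.float64(0.0)]
[np.float64(1.1), np.float64(82.4), np.float64(-20.6), np.float64(-0.796), np.float64(0.0), np.float64(0.0)]
[np.float64(1.1), np.float64(90.0), np.float64(-26.6), np.float64(-0.896), np.float64(0.0), np.float64(0.0)]
[np.float64(1.1), np.float64(97.0), np.float64(-33.4), np.float64(-0.996), np.float64(0.0), np.float64(0.0)]
[np.float64(1.1), np.float64(103.3), np.float64(-40.9), np.float64(-1.096), np.float64(0.0), np.float64(0.0)]
[np.float64(1.1), np.float64(104.6), np.float64(-42.9), np.float64(-1.111), np.float64(0.0), np.float64(0.0)]
```

Emit:
servo_tool(targets=[1,8,-2,0,0,0,-1,1,18,-2.7,-0.096,0,0,-1,1,27.7,-2.4,-0.196,0,0,-1,1,37.4,-3,-0.296,0,0,-1,1,47,-4.7,-0.396,0,0,-1,1,56.4,-7.3,-0.496,0,0,-1,1,65.5,-10.9,-0.596,0,0,-1,1,74.2,-15.3,-0.696,0,0,-1,1,82.4,-20.6,-0.796,0,0,-1,1,90,-26.6,-0.896,0,0,-1,1,97,-33.4,-0.996,0,0,-1,1,103.3,-40.9,-1.096,0,0,-1,1,104.6,-42.9,-1.11,0,0,-1,1,104.6,-42.9,-1.11,0,0,-1])

```text
t: 3.73
tool_pos: [0.5102, 0.0515, 0.0406]
ee_rot: [-0.499, 0.501, 0.498, 0.502]
force: [0.7, 0.4, 0.1]
width: -0.0001
```

```bash
python3 - <<'E'
from plan import *
rows([leg(1.565,.096,-.012,.04)])
f=shot('side','side1'); shot('scene','scene1')
im=np.vstack([cv2.resize(f['img'][200:300,230:390,::-1],None,fx=4,fy=4,interpolation=2),]);cv2.imwrite('pics/c2.png',im)
E
```

```text
t 3.73 pos [0.5102 0.0515 0.0406] F [0.7 0.4 0.1] w -0.0001 dev 89.6
[np.float64(0.6), np.float64(3.6), np.float64(-0.9), np.float64(-0.001), np.float64(0.0), np.float64(0.001)]
```

View pics/c2.png

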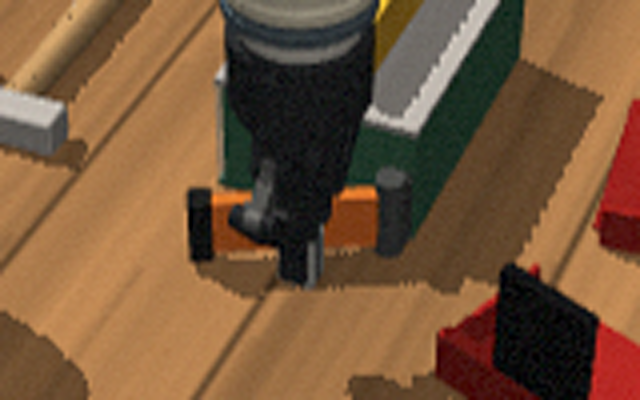

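```bash
python3 - <<'E'
from plan import *
D=load('side0');S=load('scene0')
h=np.array([.494,-.0453])
for a in (0,.2,.44,.8):
    d=R.from_euler('z',a+BY).apply([.119,0,0])[:2]
    P=[[*h,.048],[*h,.008],[*(h+d),.048],[*(h+d),.008]]
    print(a,proj(D,P).round(0).tolist(),proj(S,P[2:]).round(0).tolist())
print(proj(D,[[.595,-.0246,.041]]),manip.sense()['tool_pos'])
im=lambda n,x,y:cv2.resize(cv2.imread(f'pics/{n}.png')[y:y+75,x:x+100],None,fx=4,fy=4,interpolation=2)
cv2.imwrite('pics/c3.png',np.hstack([im('scene0',310,230),im('scene1',310,230)]))
E
```

```text
0 [[327.0, 247.0], [327.0, 260.0], [281.0, 235.0], [282.0, 247.0]] [[356.0, 278.0], [355.0, 289.0]]
0.2 [[327.0, 247.0], [327.0, 260.0], [278.0, 241.0], [279.0, 253.0]] [[361.0, 273.0], [361.0, 284.0]]
0.44 [[327.0, 247.0], [327.0, 260.0], [276.0, 249.0], [277.0, 261.0]] [[366.0, 266.0], [365.0, 277.0]]
0.8 [[327.0, 247.0], [327.0, 260.0], [280.0, 261.0], [280.0, 273.0]] [[368.0, 255.0], [367.0, 266.0]]
[[284.70253436 243.51547107]] [0.51132052 0.05124166 0.04039604]
```

View pics/c3.png

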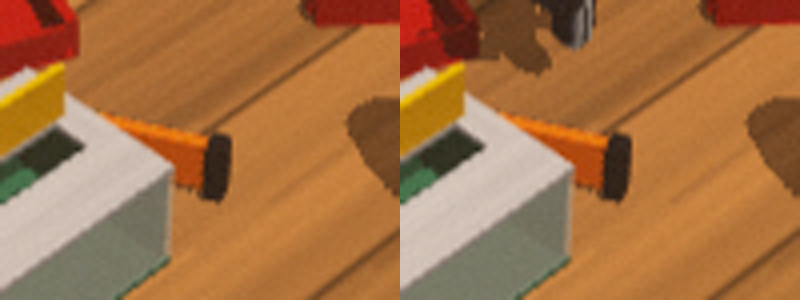

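```bash
python3 - <<'E'
from plan import *
D=load('side1');S=load('scene1')
for z in (.01,.026,.04,.06,.08): print(z,proj(S,[[.5113,.0512,z]]).round(0),proj(D,[[.5113,.0512,z]]).round(0))
im=lambda n,x,y:cv2.resize(cv2.imread(f'pics/{n}.png')[y:y+120,x:x+100],None,fx=4,fy=4,interpolation=2)
cv2.imwrite('pics/c4.png',np.hstack([im('scene1',300,160),im('side1',260,175)]))
E
```

```text
0.01 [[352. 252.]] [[304. 284.]]
0.026 [[352. 248.]] [[304. 279.]]
0.04 [[352. 244.]] [[304. 274.]]
0.06 [[353. 239.]] [[304. 268.]]
0.08 [[353. 233.]] [[304. 261.]]
```

View pics/c4.png

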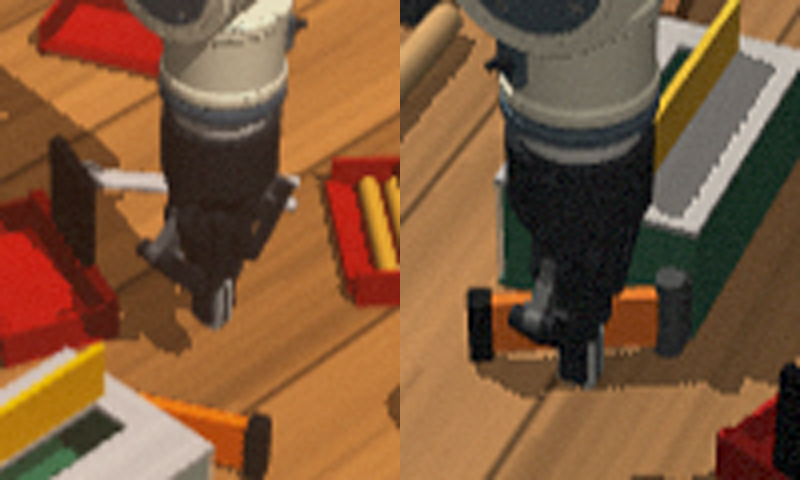

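Measured tip height in both views is about 50 mm, not the 26 mm I assumed, so the fingers passed over the leg, which has not moved. I'll redo it about 16 mm lower, with yaw 0 so the body clears the box.

```bash
python3 - <<'E'
from plan import *
Q=tool(BY)
p=manip.sense()['tool_pos']
rows([([p[0],p[1],.12],tool(1.565)),([.603,-.018,.12],Q),([.603,-.018,.024],Q)])
E
```

```text
t 3.83 pos [0.5113 0.0512 0.0404] F [0.2 0.4 1.1] w -0.0002 dev 89.5
[np.float64(-79.6), np.float64(-0.2), np.float64(0.0), np.float64(-0.002), np.float64(0.0), np.float64(0.002)]
[np.float64(-79.4), np.float64(-92.4), np.float64(-68.5), np.float64(1.548), np.float64(0.002), np.float64(0.001)]
[np.float64(16.6), np.float64(-92.2), np.float64(-68.5), np.float64(1.548), np.float64(0.002), np.float64(0.001)]
```

Emit:
servo_tool(targets=[-40,0,0,0,0,0,-1,-80,0,0,0,0,0,-1,-80,0,0,0,0,0,-1,-80,-92,-68,1.55,0,0,-1,-80,-92,-68,1.55,0,0,-1,-80,-92,-68,1.55,0,0,-1,-80,-92,-68,1.55,0,0,-1,-80,-92,-68,1.55,0,0,-1,-80,-92,-68,1.55,0,0,-1,-80,-92,-68,1.55,0,0,-1,-80,-92,-68,1.55,0,0,-1,-80,-92,-68,1.55,0,0,-1,-80,-92,-68,1.55,0,0,-1,-80,-92,-68,1.55,0,0,-1,-80,-92,-68,1.55,0,0,-1,-80,-92,-68,1.55,0,0,-1,-80,-92,-68,1.55,0,0,-1,-80,-92,-68,1.55,0,0,-1])

```text
t: 5.33
tool_pos: [0.6025, -0.0177, 0.1198]
ee_rot: [-0.005, 0.707, 0.005, 0.707]
force: [-0.7, -0.1, 0.9]
width: 0.0002
```

```bash
python3 - <<'E'
from plan import *
Q=tool(BY)
rows([([.603,-.018,.12],Q),([.603,-.018,.024],Q)])
E
```

```text
t 5.33 pos [ 0.6025 -0.0177  0.1198] F [-0.7 -0.1  0.9] w 0.0002 dev 0.9
[np.float64(-0.2), np.float64(-0.3), np.float64(0.5), np.float64(0.001), np.float64(0.001), np.float64(0.0)]
[np.float64(95.8), np.float64(-0.3), np.float64(0.4), np.float64(0.001), np.float64(0.001), np.float64(0.0)]
```

Emit:
servo_tool(targets=[25,0,0,0,0,0,-1,45,0,0,0,0,0,-1,60,0,0,0,0,0,-1,70,0,0,0,0,0,-1,80,0,0,0,0,0,-1,88,0,0,0,0,0,-1,96,0,0,0,0,0,-1,96,0,0,0,0,0,-1,96,0,0,0,0,0,-1])

```text
t: 6.08
tool_pos: [0.602, -0.0174, 0.0235]
ee_rot: [-0.005, 0.707, 0.005, 0.707]
force: [0.1, -0.6, 0.1]
width: 0.0003
```

```bash
python3 - <<'E'
from plan import *
def L(a,n,d=.106):
    P,_=leg(a,d,n,.024); return (P,tool(max(BY,1.565*(a-.5)/1.0)if a<1.5 else 1.565))
rows([L(a,-.017-.006*np.sin((1.565-a)*np.pi/1.1)) for a in np.linspace(.5,1.565,14)])
E
```

```text
t 6.08 pos [ 0.602  -0.0174  0.0235] F [ 0.1 -0.6  0.1] w 0.0003 dev 0.9
[np.float64(-0.5), np.float64(7.6), np.float64(-6.4), np.float64(0.0), np.float64(-0.0), np.float64(-0.0)]
[np.float64(-0.5), np.float64(14.7), np.float64(-8.8), np.float64(-0.113), np.float64(-0.0), np.float64(-0.0)]
[np.float64(-0.5), np.float64(21.7), np.float64(-11.7), np.float64(-0.241), np.float64(-0.0), np.float64(-0.0)]
[np.float64(-0.5), np.float64(28.6), np.float64(-15.2), np.float64(-0.37), np.float64(-0.0), np.float64(-0.0)]
[np.float64(-0.5), np.float64(35.5), np.float64(-19.4), np.float64(-0.498), np.float64(-0.0), np.float64(-0.0)]
[np.float64(-0.5), np.float64(42.2), np.float64(-24.3), np.float64(-0.626), np.float64(-0.0), np.float64(-0.0)]
[np.float64(-0.5), np.float64(48.7), np.float64(-30.0), np.float64(-0.754), np.float64(-0.0), np.float64(-0.0)]
[np.float64(-0.5), np.float64(54.9), np.float64(-36.4), np.float64(-0.882), np.float64(-0.0), np.float64(-0.0)]
[np.float64(-0.5), np.float64(60.7), np.float64(-43.7), np.float64(-1.011), np.float64(-0.0), np.float64(-0.0)]
[np.float64(-0.5), np.float64(65.9), np.float64(-51.6), np.float64(-1.139), np.float64(-0.0), np.float64(-0.0)]
[np.float64(-0.5), np.float64(70.5), np.float64(-60.3), np.float64(-1.267), np.float64(-0.0), np.float64(-0.0)]
[np.float64(-0.5), np.float64(74.3), np.float64(-69.5), np.float64(-1.395), np.float64(-0.0), np.float64(-0.0)]
[np.float64(-0.5), np.float64(77.3), np.float64(-79.2), np.float64(-1.523), np.float64(-0.0), np.float64(-0.0)]
[np.float64(-0.5), np.float64(79.4), np.float64(-89.2), np.float64(-1.55), np.float64(-0.0), np.float64(-0.0)]
```

Emit:
servo_tool(targets=[-0.5,7.6,-6.4,0,0,0,-1,-0.5,14.7,-8.8,-0.113,0,0,-1,-0.5,21.7,-11.7,-0.24,0,0,-1,-0.5,28.6,-15.2,-0.37,0,0,-1,-0.5,35.5,-19.4,-0.5,0,0,-1,-0.5,42.2,-24.3,-0.626,0,0,-1])

```text
t: 6.58
tool_pos: [0.5785, 0.0251, 0.0253]
ee_rot: [-0.221, 0.67, 0.22, 0.673]
force: [4.1, -0.5, -1.5]
width: 0.0003
```

```bash
python3 - <<'E'
from plan import *
def L(a,n,d=.106):
    P,_=leg(a,d,n,.024); return (P,tool(max(BY,1.565*(a-.5)/1.0)if a<1.5 else 1.565))
rows([L(a,-.017-.006*np.sin((1.565-a)*np.pi/1.1)) for a in np.linspace(.5,1.565,14)][5:])
f=shot('scene','scene2');g=shot('side','side2')
im=lambda f,x,y:cv2.resize(f['img'][y:y+120,x:x+100,::-1],None,fx=4,fy=4,interpolation=2)
cv2.imwrite('pics/c5.png',np.hstack([im(f,300,190),im(g,250,185)]))
E
```

```text
t 6.58 pos [0.5785 0.0251 0.0253] F [ 4.1 -0.5 -1.5] w 0.0003 dev 36.3
[np.float64(1.3), np.float64(0.3), np.float64(-1.6), np.float64(-0.007), np.float64(0.003), np.float64(0.003)]
[np.float64(1.3), np.float64(8.9), np.float64(-2.4), np.float64(-0.135), np.float64(0.003), np.float64(0.003)]
[np.float64(1.3), np.float64(17.7), np.float64(-4.1), np.float64(-0.263), np.float64(0.003), np.float64(0.003)]
[np.float64(1.2), np.float64(26.6), np.float64(-6.6), np.float64(-0.391), np.float64(0.003), np.float64(0.003)]
[np.float64(1.2), np.float64(35.5), np.float64(-10.1), np.float64(-0.52), np.float64(0.003), np.float64(0.003)]
[np.float64(1.2), np.float64(44.3), np.float64(-14.5), np.float64(-0.648), np.float64(0.003), np.float64(0.004)]
[np.float64(1.1), np.float64(52.7), np.float64(-19.8), np.float64(-0.776), np.float64(0.002), np.float64(0.004)]
[np.float64(1.1), np.float64(60.8), np.float64(-25.9), np.float64(-0.904), np.float64(0.002), np.float64(0.004)]
[np.float64(1.0), np.float64(68.2), np.float64(-32.8), np.float64(-0.931), np.float64(0.002), np.float64(0.004)]
```

Emit:
servo_tool(targets=[1,9,-2.4,-0.135,0,0,-1,1,17.7,-4.1,-0.263,0,0,-1,1,26.6,-6.6,-0.39,0,0,-1,1,35.5,-10,-0.52,0,0,-1,1,44.3,-14.5,-0.65,0,0,-1,1,52.7,-19.8,-0.776,0,0,-1,1,60.8,-25.9,-0.904,0,0,-1,1,68.2,-32.8,-0.93,0,0,-1,1,68.2,-32.8,-0.93,0,0,-1])

```text
t: 7.43
tool_pos: [0.5136, 0.0607, 0.0246]
ee_rot: [-0.499, 0.501, 0.495, 0.506]
force: [7.3, -0.2, -3.3]
width: 0.0
```

```bash
python3 - <<'E'
from plan import *
rows([leg(1.565,.1,-.013,.024),leg(1.565,.1,-.005,.024)])
f=shot('scene','scene3');g=shot('side','side3')
im=lambda f,x,y:cv2.resize(f['img'][y:y+120,x:x+100,::-1],None,fx=4,fy=4,interpolation=2)
cv2.imwrite('pics/c5.png',np.hstack([im(f,290,180),im(g,260,185)]))
E
```

```text
t 7.43 pos [0.5136 0.0607 0.0246] F [ 7.3 -0.2 -3.3] w 0.0 dev 89.2
[np.float64(0.5), np.float64(6.0), np.float64(-6.2), np.float64(-0.008), np.float64(0.001), np.float64(0.009)]
[np.float64(0.4), np.float64(14.0), np.float64(-6.2), np.float64(-0.008), np.float64(0.001), np.float64(0.009)]
```

View pics/c5.png

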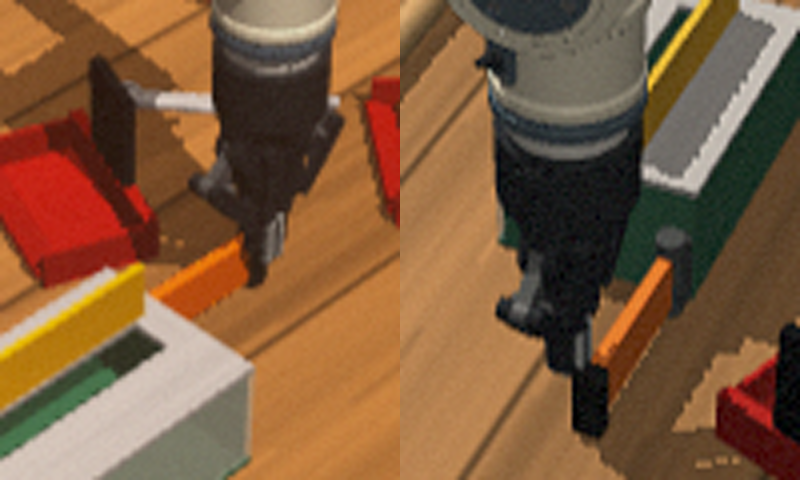

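Emit:
servo_tool(targets=[0,4,0,0,0,0,-1,0,4,0,0,0,0,-1,0,4,0,0,0,0,-1])

```text
t: 7.78
tool_pos: [0.5135, 0.0607, 0.0249]
ee_rot: [-0.499, 0.501, 0.492, 0.508]
force: [14.5, -0.1, -9.3]
width: 0.0002
```

```bash
python3 - <<'E'
from plan import *
rows([leg(1.565,.1,-.025,.024)])
D=load('side3')
for a in (1.45,1.5,1.55):
    d=R.from_euler('z',a+BY).apply([.119,0,0])[:2]; h=np.array([.494,-.0453]); print(a,proj(D,[[*(h+d),.048],[*(h+d),.008],[*h,.048]]).round(1).tolist())
E
```

```text
t 7.78 pos [0.5135 0.0607 0.0249] F [14.5 -0.1 -9.3] w 0.0002 dev 89.0
[np.float64(0.9), np.float64(-6.2), np.float64(-6.0), np.float64(-0.012), np.float64(0.001), np.float64(0.014)]
1.45 [[301.5, 278.4], [301.6, 291.1], [327.2, 247.4]]
1.5 [[303.8, 279.3], [303.9, 292.0], [327.2, 247.4]]
1.55 [[306.3, 280.1], [306.3, 292.9], [327.2, 247.4]]
```

```bash
python3 - <<'E'
from plan import *
D=load('side3');S=load('scene3')
for z in (.01,.025,.04,.055): print(z,proj(D,[[.5136,.0607,z]]).round(1),proj(S,[[.5136,.0607,z]]).round(1))
ty=.853
tab=np.array([.5258,.2930])
rows([([.54,.0607,.03],tool(1.565)),([.54,.0607,.24],tool(1.565)),([*tab,.24],tool(ty))])
E
```

```text
0.01 [[301. 286.]] [[355.1 251.3]]
0.025 [[301.  281.3]] [[355.3 247.1]]
0.04 [[300.9 276.5]] [[355.5 243. ]]
0.055 [[300.9 271.6]] [[355.7 238.8]]
t 7.78 pos [0.5135 0.0607 0.0249] F [14.5 -0.1 -9.3] w 0.0002 dev 89.0
[np.float64(-4.8), np.float64(-26.6), np.float64(0.5), np.float64(-0.012), np.float64(0.001), np.float64(0.014)]
[np.float64(-214.8), np.float64(-29.5), np.float64(0.7), np.float64(-0.012), np.float64(0.001), np.float64(0.014)]
[np.float64(-214.7), np.float64(-11.3), np.float64(232.8), np.float64(0.7), np.float64(0.006), np.float64(0.013)]
```

Emit:
servo_tool(targets=[0,-25,0,0,0,0,-1,-40,-28,0,0,0,0,-1,-80,-28,0,0,0,0,-1,-120,-28,0,0,0,0,1,-160,-28,0,0,0,0,1,-200,-20,35,0.12,0,0,1,-215,-11,75,0.24,0,0,1,-215,-11,115,0.36,0,0,1,-215,-11,155,0.48,0,0,1,-215,-11,195,0.6,0,0,1,-215,-11,233,0.7,0,0,1,-215,-11,233,0.7,0,0,1,-215,-11,233,0.7,0,0,1,-215,-11,233,0.7,0,0,1])

```text
t: 8.95
tool_pos: [0.5198, 0.2932, 0.238]
ee_rot: [-0.295, 0.643, 0.294, 0.643]
force: [0.3, 0.5, 0.0]
width: 0.0853
```

```bash
python3 - <<'E'
from plan import *
f=shot('wrist','w1'); g=shot('side','side4')
tab=np.array([.5258,.2930])
rows([([*tab,.24],tool(.853)),([*tab,.062],tool(.853))])
for n in ('w1',):
  c=load(n)
  P=[R.from_euler('z',.853).apply(np.array(p)/1000)+[.49886,.26213,0] for p in [(36,30,110),(46,30,110),(46,-30,110),(36,-30,110),(-44,69,30),(-44,-69,30)]]
  print(proj(c,P).round(0).tolist())
im=np.hstack([cv2.resize(f['img'][:,:,::-1],(480,360)),cv2.resize(g['img'][290:410,200:306,::-1],(318,360))]);cv2.imwrite('pics/c6.png',im)
E
```

```text
t 9.05 pos [0.5201 0.2918 0.238 ] F [ 0.7  0.2 -0.5] w 0.0854 dev 49.1
[np.float64(-2.0), np.float64(-3.5), np.float64(4.6), np.float64(0.004), np.float64(-0.001), np.float64(0.0)]
[np.float64(176.0), np.float64(-3.5), np.float64(4.8), np.float64(0.004), np.float64(-0.001), np.float64(0.0)]
[[315.0, 197.0], [327.0, 197.0], [326.0, 264.0], [315.0, 264.0], [238.0, 145.0], [245.0, 271.0]]
```

View pics/c6.png

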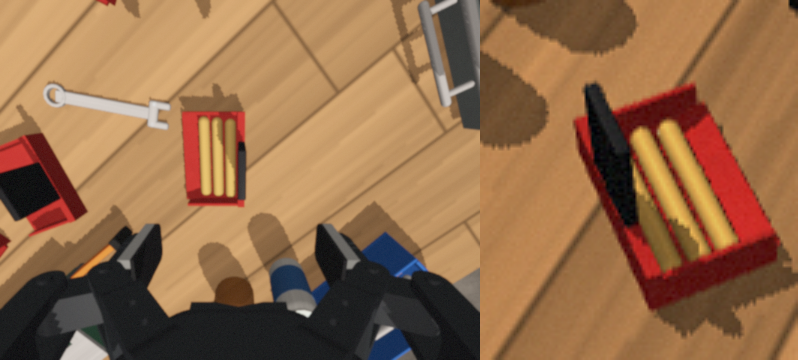

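Wrist view: the tab is at about (321,229) full-res, and my fit predicts (321,230). The grasp is aligned, so I'll lower and grip.

Emit:
servo_tool(targets=[0,-3.5,4.8,0,0,0,1,35,-3.5,4.8,0,0,0,1,70,-3.5,4.8,0,0,0,1,100,-3.5,4.8,0,0,0,1,125,-3.5,4.8,0,0,0,1,145,-3.5,4.8,0,0,0,1,160,-3.5,4.8,0,0,0,1,170,-3.5,4.8,0,0,0,1,176,-3.5,4.8,0,0,0,1,176,-3.5,4.8,0,0,0,1,176,-3.5,4.8,0,0,0,-0.5,176,-3.5,4.8,0,0,0,-1,176,-3.5,4.8,0,0,0,-1,176,-3.5,4.8,0,0,0,-1,176,-3.5,4.8,0,0,0,-1,176,-3.5,4.8,0,0,0,-1,176,-3.5,4.8,0,0,0,-1], force=90)

```text
t: 10.47
tool_pos: [0.5259, 0.2942, 0.0627]
ee_rot: [-0.294, 0.643, 0.294, 0.643]
force: [-2.2, -1.5, 6.2]
width: 0.0092
```

```bash
python3 - <<'E'
from plan import *
p=manip.sense()['tool_pos']
rows([([.5258,.2930,.062],tool(.853)),([*p[:2],.17],tool(.853))])
E
```

```text
t 10.47 pos [0.5259 0.2942 0.0627] F [-2.2 -1.5  6.2] w 0.0092 dev 49.2
[np.float64(0.7), np.float64(-0.7), np.float64(-1.0), np.float64(0.005), np.float64(-0.001), np.float64(0.0)]
[np.float64(-107.3), np.float64(-0.0), np.float64(-0.1), np.float64(0.005), np.float64(-0.001), np.float64(0.0)]
```

Emit:
servo_tool(targets=[-8,0,0,0,0,0,-1,-20,0,0,0,0,0,-1,-35,0,0,0,0,0,-1,-55,0,0,0,0,0,-1,-75,0,0,0,0,0,-1,-95,0,0,0,0,0,-1,-115,0,0,0,0,0,-1,-135,0,0,0,0,0,-1,-150,0,0,0,0,0,-1,-155,0,0,0,0,0,-1,-155,0,0,0,0,0,-1,-155,0,0,0,0,0,-1])

```text
t: 11.47
tool_pos: [0.5257, 0.2943, 0.2168]
ee_rot: [-0.294, 0.643, 0.294, 0.643]
force: [0.5, 0.1, -6.8]
width: 0.0092
```

```bash
python3 - <<'E'
from plan import *
tgt=BOX+R.from_euler('z',BY).apply([.01+.085,0,0])+[0,0,.217]
s=manip.sense(); p=s['tool_pos']; n=20
print(s['wrist_torque'].round(2))
rows([(p+(tgt-p)*k/n,tool(.853+(BY-.853)*k/n)) for k in (1,2,10,19,20)])
E
```

```text
[ 0.11 -0.04 -0.02]
t 11.47 pos [0.5257 0.2943 0.2168] F [ 0.5  0.1 -6.8] w 0.0092 dev 49.2
[np.float64(-0.0), np.float64(-19.3), np.float64(-13.1), np.float64(0.047), np.float64(-0.0), np.float64(-0.0)]
[np.float64(-0.0), np.float64(-38.6), np.float64(-26.3), np.float64(0.089), np.float64(-0.0), np.float64(-0.0)]
[np.float64(-0.1), np.float64(-193.1), np.float64(-131.5), np.float64(0.424), np.float64(-0.0), np.float64(-0.0)]
[np.float64(-0.1), np.float64(-366.8), np.float64(-249.8), np.float64(0.801), np.float64(-0.0), np.float64(-0.0)]
[np.float64(-0.1), np.float64(-386.1), np.float64(-263.0), np.float64(0.843), np.float64(-0.0), np.float64(-0.0)]
```

Emit:
servo_tool(targets=[0,-8,-5,0.017,0,0,-1,0,-19,-13,0.042,0,0,-1,0,-39,-26,0.084,0,0,-1,0,-62,-42,0.135,0,0,-1,0,-85,-58,0.185,0,0,-1,0,-108,-74,0.236,0,0,-1,0,-131,-89,0.287,0,0,-1,0,-154,-105,0.337,0,0,-1,0,-178,-121,0.388,0,0,-1,0,-201,-137,0.438,0,0,-1,0,-224,-152,0.489,0,0,-1,0,-247,-168,0.54,0,0,-1,0,-270,-184,0.59,0,0,-1,0,-293,-200,0.64,0,0,-1,0,-316,-215,0.69,0,0,-1,0,-339,-231,0.74,0,0,-1,0,-360,-245,0.786,0,0,-1,0,-376,-256,0.82,0,0,-1,0,-384,-261,0.838,0,0,-1,0,-386,-263,0.843,0,0,-1])

```text
t: 13.13
tool_pos: [0.6456, -0.1594, 0.216]
ee_rot: [-0.004, 0.708, 0.004, 0.707]
force: [-0.0, 0.7, -5.2]
width: 0.0087
```

```bash
python3 - <<'E'
from plan import *
f=shot('scene','scene5');g=shot('side','side5')
tgt=BOX+R.from_euler('z',BY).apply([.01+.085,0,0])+[0,0,.217]
rows([(tgt,tool(BY))])
def im(f,x,y):
    m=cv2.resize(f['img'][y:y+150,x:x+100,::-1],None,fx=4,fy=4,interpolation=2)
    for i in range(0,100,20): cv2.putText(m,str(x+i),(i*4,10),0,.35,(255,255,255),1); cv2.line(m,(i*4,12),(i*4,18),(255,255,255),1)
    for j in range(0,150,20): cv2.putText(m,str(y+j),(0,j*4+4),0,.35,(255,255,255),1)
    return m
cv2.imwrite('pics/c7.png',np.hstack([im(f,280,185),im(g,250,130)]))
E
```

```text
t 13.23 pos [ 0.6453 -0.1573  0.2162] F [ 0.3  0.8 -5.8] w 0.0089 dev 0.8
[np.float64(-0.8), np.float64(0.2), np.float64(0.5), np.float64(-0.001), np.float64(-0.002), np.float64(-0.001)]
```

View pics/c7.png

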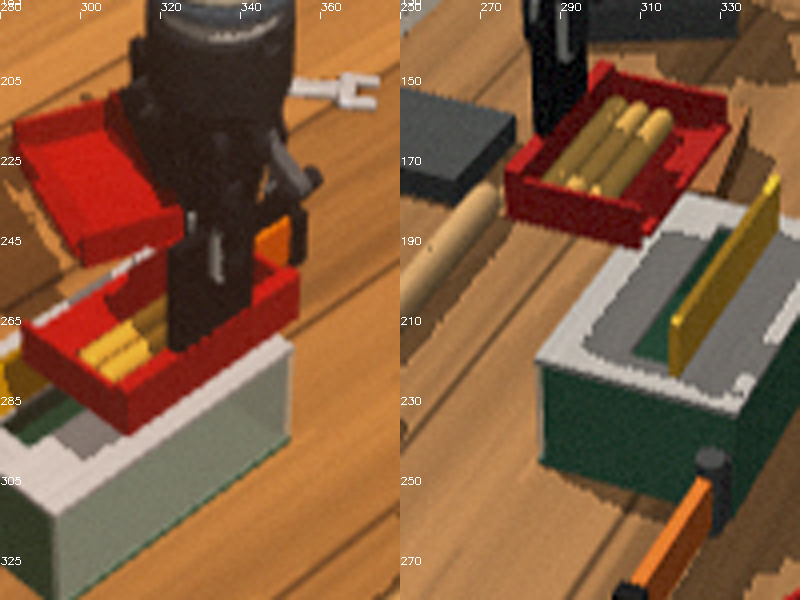

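```bash
python3 - <<'E'
from plan import *
from scipy.optimize import least_squares
S=load('scene5');D=load('side5')
o=[(S,312.5,293.3,(46,-69,0)),(S,312,283,(46,-69,32)),(S,354.5,252.5,(46,69,35)),(S,354.5,264.5,(46,69,0)),(S,285.5,265.5,(-44,-69,30)),
(D,276.8,173,(46,69,32)),(D,277,183,(46,69,0)),(D,331.8,154.3,(-44,-69,30)),(D,300.8,145.8,(46,-69,35))]
def res(x):
    Q=R.from_euler('z',x[3])*R.from_euler('y',-x[4])
    return np.array([proj(c,Q.apply(np.array(p)/1000)+x[:3])[0]-[u,v] for c,u,v,p in o]).ravel()
s=least_squares(res,[.6,-.158,.15,0,0],loss='soft_l1'); x=s.x; print(x.round(4)); print(res(x).reshape(-1,2).round(1).tolist())
Q=R.from_euler('z',x[3])*R.from_euler('y',-x[4])
print('lip',Q.apply([-.044,0,.011])+x[:3], 'in box', R.from_euler('z',-BY).apply(Q.apply([-.044,0,.011])+x[:3]-BOX))
print('origin rel tcp',x[:3]-manip.sense()['tool_pos'])
E
```

```text
[ 0.6044 -0.163   0.1513  0.0245  0.0362]
[[-0.3, 0.6], [-0.4, 0.3], [-0.2, -0.5], [-0.3, -1.0], [-2.0, -0.2], [-1.3, 0.2], [-1.4, 1.5], [0.4, 0.4], [-1.8, -1.2]]
lip [ 0.56006934 -0.16409347  0.16065483] in box [ 0.00908613 -0.00572765  0.16065483]
origin rel tcp [-0.04092148 -0.00571659 -0.06497718]
```

```bash
cat > tip.py <<'E'
from plan import *
V=np.array([-.0852,-.0055,-.0555])
def W(bx,z,th,by=-.001):
    lip=BOX+R.from_euler('z',BY).apply([bx,by,0]); lip[2]=z
    return (lip-R.from_euler('z',BY).apply(R.from_euler('y',-th).apply(V)),tool(BY,th))
E
python3 - <<'E'
from tip import *
rows([W(.009,.155,0)]+[W(.008,.155-.003*k,.035*k) for k in range(1,11)]+[W(.007,.118,.36),W(.006,.11,.38),W(.006,.105,.4),W(.006,.1,.42)])
E
```

```text
t 13.23 pos [ 0.6453 -0.1573  0.2162] F [ 0.3  0.8 -5.8] w 0.0089 dev 0.8
[np.float64(5.7), np.float64(4.7), np.float64(-0.2), np.float64(-0.001), np.float64(-0.002), np.float64(-0.001)]
[np.float64(5.8), np.float64(4.7), np.float64(-3.2), np.float64(-0.001), np.float64(-0.037), np.float64(-0.001)]
[np.float64(5.9), np.float64(4.7), np.float64(-5.3), np.float64(-0.001), np.float64(-0.072), np.float64(-0.001)]
[np.float64(6.1), np.float64(4.7), np.float64(-7.5), np.float64(-0.001), np.float64(-0.107), np.float64(-0.001)]
[np.float64(6.4), np.float64(4.7), np.float64(-9.8), np.float64(-0.001), np.float64(-0.142), np.float64(-0.001)]
[np.float64(6.8), np.float64(4.7), np.float64(-12.2), np.float64(-0.001), np.float64(-0.177), np.float64(-0.001)]
[np.float64(7.2), np.float64(4.7), np.float64(-14.7), np.float64(-0.001), np.float64(-0.212), np.float64(-0.001)]
[np.float64(7.8), np.float64(4.7), np.float64(-17.3), np.float64(-0.001), np.float64(-0.247), np.float64(-0.001)]
[np.float64(8.4), np.float64(4.7), np.float64(-19.9), np.float64(-0.001), np.float64(-0.282), np.float64(-0.001)]
[np.float64(9.1), np.float64(4.7), np.float64(-22.6), np.float64(-0.001), np.float64(-0.317), np.float64(-0.001)]
[np.float64(9.9), np.float64(4.7), np.float64(-25.4), np.float64(-0.001), np.float64(-0.352), np.float64(-0.001)]
[np.float64(16.3), np.float64(4.6), np.float64(-27.2), np.float64(-0.001), np.float64(-0.362), np.float64(-0.001)]
[np.float64(23.1), np.float64(4.6), np.float64(-29.9), np.float64(-0.001), np.float64(-0.382), np.float64(-0.001)]
[np.float64(27.0), np.float64(4.6), np.float64(-31.6), np.float64(-0.001), np.float64(-0.402), np.float64(-0.001)]
[np.float64(30.9), np.float64(4.6), np.float64(-33.2), np.float64(-0.001), np.float64(-0.422), np.float64(-0.001)]
```

Emit:
servo_tool(targets=[5.7,4.7,0,0,0,0,-1,5.8,4.7,-3.2,0,-0.037,0,-1,5.9,4.7,-5.3,0,-0.072,0,-1,6.1,4.7,-7.5,0,-0.107,0,-1,6.4,4.7,-9.8,0,-0.142,0,-1,6.8,4.7,-12.2,0,-0.177,0,-1,7.2,4.7,-14.7,0,-0.212,0,-1,7.8,4.7,-17.3,0,-0.247,0,-1,8.4,4.7,-19.9,0,-0.282,0,-1,9.1,4.7,-22.6,0,-0.317,0,-1,9.9,4.7,-25.4,0,-0.352,0,-1,16.3,4.7,-27.2,0,-0.362,0,-1,23.1,4.7,-29.9,0,-0.382,0,-1,27,4.7,-30.5,0,-0.385,0,-1,31,4.7,-31,0,-0.39,0,-1,31,4.7,-31,0,-0.39,0,-1])

```text
t: 14.57
tool_pos: [0.6143, -0.1514, 0.185]
ee_rot: [-0.004, 0.558, 0.007, 0.83]
force: [0.6, -0.6, -6.4]
width: 0.0087
```

```bash
python3 - <<'E'
from tip import *
rows([W(.006,.1,.4+.04*k) for k in range(0,13)])
f=shot('scene','scene6');g=shot('side','side6')
im=lambda f,x,y:cv2.resize(f['img'][y:y+150,x:x+100,::-1],None,fx=4,fy=4,interpolation=2)
cv2.imwrite('pics/c8.png',np.hstack([im(f,270,185),im(g,260,130)]))
E
```

```text
t 14.57 pos [ 0.6143 -0.1514  0.185 ] F [ 0.6 -0.6 -6.4] w 0.0087 dev 22.2
[np.float64(0.4), np.float64(-1.6), np.float64(-0.8), np.float64(0.001), np.float64(-0.012), np.float64(-0.001)]
[np.float64(-2.9), np.float64(-1.6), np.float64(-3.2), np.float64(0.001), np.float64(-0.052), np.float64(-0.001)]
[np.float64(-6.2), np.float64(-1.6), np.float64(-5.6), np.float64(0.001), np.float64(-0.092), np.float64(-0.001)]
[np.float64(-9.3), np.float64(-1.6), np.float64(-8.2), np.float64(0.001), np.float64(-0.132), np.float64(-0.001)]
[np.float64(-12.4), np.float64(-1.6), np.float64(-10.9), np.float64(0.001), np.float64(-0.172), np.float64(-0.002)]
[np.float64(-15.3), np.float64(-1.6), np.float64(-13.8), np.float64(0.001), np.float64(-0.212), np.float64(-0.002)]
[np.float64(-18.1), np.float64(-1.6), np.float64(-16.7), np.float64(0.001), np.float64(-0.252), np.float64(-0.002)]
[np.float64(-20.8), np.float64(-1.6), np.float64(-19.8), np.float64(0.001), np.float64(-0.292), np.float64(-0.002)]
[np.float64(-23.3), np.float64(-1.6), np.float64(-22.9), np.float64(0.001), np.float64(-0.332), np.float64(-0.002)]
[np.float64(-25.8), np.float64(-1.6), np.float64(-26.2), np.float64(0.001), np.float64(-0.372), np.float64(-0.002)]
[np.float64(-28.1), np.float64(-1.6), np.float64(-29.5), np.float64(0.001), np.float64(-0.412), np.float64(-0.002)]
[np.float64(-30.2), np.float64(-1.6), np.float64(-33.0), np.float64(0.001), np.float64(-0.452), np.float64(-0.002)]
[np.float64(-32.3), np.float64(-1.5), np.float64(-36.5), np.float64(0.001), np.float64(-0.492), np.float64(-0.002)]
```

View pics/c8.png

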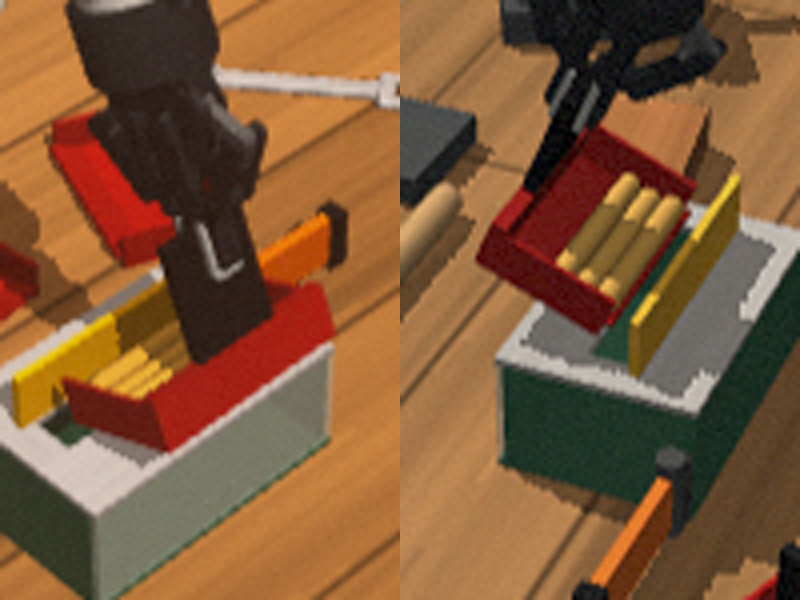

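The pins have gathered at the lip above the slot and the tray is steady. I'll check the lip position numerically before the final tip.

```bash
python3 - <<'E'
from tip import *
S=load('scene6');D=load('side6')
# tray pose from hand: level origin rel tcp, pitch .036
def tray(p,th,dx=0,dy=0,dz=0):
    Q0=R.from_euler('y',-.036); o=V-Q0.apply([-.044,0,.011])
    s=manip.sense()['tool_pos']
    return R.from_euler('z',BY).apply(R.from_euler('y',-th).apply(o+Q0.apply(np.array(p)/1000)))+s
for p in [(-44,-69,30),(-44,69,30),(46,69,0),(46,-69,0),(46,69,35),(46,-69,35)]: print(p,'S',proj(S,tray(p,.39))[0].round(1),'D',proj(D,tray(p,.39))[0].round(1))
gb=[R.from_euler('z',BY).apply(p)+BOX for p in ([-.016,.085,.125],[-.016,-.085,.125],[.065,.1,.085])]
print('guard D',proj(D,gb).round(1).tolist(),'S',proj(S,gb).round(1).tolist())
l=tray((-44,0,11),.39); print('lip box',R.from_euler('z',-BY).apply(l-BOX))
E
```

```text
(-44, -69, 30) S [283.5 280.9] D [334.4 177. ]
(-44, 69, 30) S [325.1 253. ] D [313.5 206.9]
(46, 69, 0) S [353.5 268.7] D [277.1 194.2]
(46, -69, 0) S [311.7 298.6] D [300.4 165.7]
(46, 69, 35) S [349.5 255.8] D [282.2 184.5]
(46, -69, 35) S [307.  285.3] D [305.5 156.2]
guard D [[316.9, 210.4], [342.2, 173.4], [282.9, 219.1]] S [[325.4, 245.5], [273.9, 279.4], [353.0, 270.2]]
lip box [ 6.87696024e-03 -7.15228159e-05  1.02400209e-01]
```

Emit:
servo_tool(targets=[0,-1,-1,0,-0.012,0,-1,-3,-1.5,-3.5,0,-0.052,0,-1,-6,-1.5,-6,0,-0.092,0,-1,-9,-1.5,-8.5,0,-0.132,0,-1,-12,-1.5,-11.5,0,-0.172,0,-1,-15,-1.5,-14.5,0,-0.212,0,-1,-18,-1.5,-17.5,0,-0.252,0,-1,-20.5,-1.5,-20.5,0,-0.292,0,-1,-23,-1.5,-23.5,0,-0.332,0,-1,-25.5,-1.5,-27,0,-0.372,0,-1,-28,-1.5,-30,0,-0.412,0,-1,-30,-1.5,-33.5,0,-0.452,0,-1,-32,-1.5,-37,0,-0.492,0,-1,-32,-1.5,-37,0,-0.492,0,-1,-32,-1.5,-37,0,-0.492,0,-1,-32,-1.5,-37,0,-0.492,0,-1,-32,-1.5,-37,0,-0.492,0,-1,-32,-1.5,-37,0,-0.492,0,-1])

```text
t: 16.17
tool_pos: [0.5697, -0.1552, 0.2024]
ee_rot: [-0.003, 0.337, 0.007, 0.941]
force: [-0.3, 0.3, -3.3]
width: 0.0089
```

```bash
python3 - <<'E'
from tip import *
f=shot('scene','scene7');g=shot('side','side7')
rows([W(.006,.1,.89)])
im=lambda f,x,y:cv2.resize(f['img'][y:y+150,x:x+100,::-1],None,fx=4,fy=4,interpolation=2)
cv2.imwrite('pics/c9.png',np.hstack([im(f,260,195),im(g,260,130)]))
E
```

```text
t 16.27 pos [ 0.5694 -0.155   0.2022] F [-0.4  0.  -3.6] w 0.0086 dev 50.6
[np.float64(-0.9), np.float64(1.2), np.float64(-2.1), np.float64(0.001), np.float64(-0.007), np.float64(-0.0)]
```

View pics/c9.png

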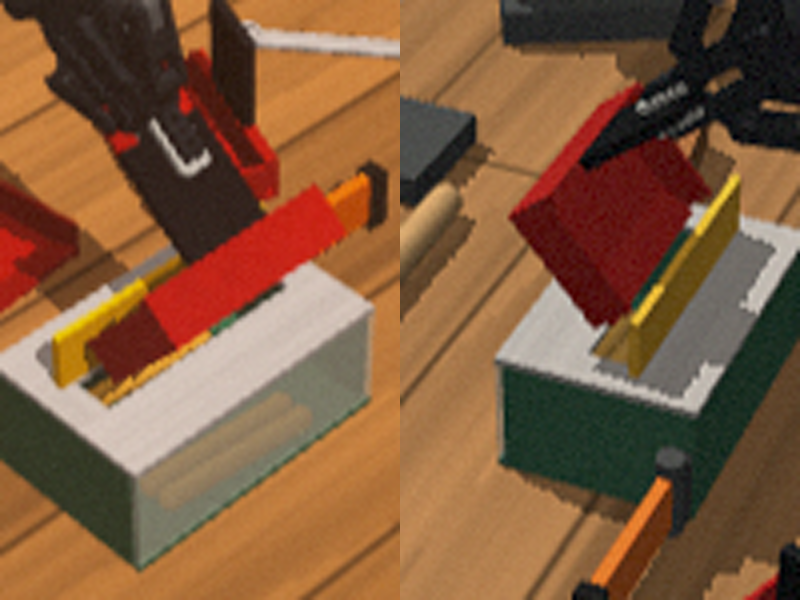

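Two pins are visible in the box through the pane. The third shows at plate level in the slot, under the lip. I'll back the lip off gently towards +x to free it.

Emit:
servo_tool(targets=[1.2,0,1,0,0,0,-1,2.4,0,2,0,0,0,-1,3.6,0,3,0,0,0,-1,4.6,0,3.8,0,0,0,-1,4.6,0,3.8,0,0,0,-1,4.6,0,3.8,0,0,0,-1,4.6,0,3.8,0,0,0,-1])

```text
t: 16.85
tool_pos: [0.5747, -0.1547, 0.2016]
ee_rot: [-0.003, 0.338, 0.007, 0.941]
force: [0.7, 0.5, -3.2]
width: 0.0086
```

```bash
python3 - <<'E'
from tip import *
f=shot('scene','scene8');g=shot('side','side8')
rows([W(.012,.1,.89)])
a=load('scene7')
for n in ('scene','side'):
    A=cv2.imread(f'pics/{n}7.png').astype(int);B=cv2.imread(f'pics/{n}8.png').astype(int)
# gold-ish pixel counts near the slot (scene) and in pane
def gold(n):
    m=cv2.cvtColor(cv2.imread(f'pics/{n}.png'),cv2.COLOR_BGR2HSV); return cv2.inRange(m,(14,90,60),(28,255,255))
for k in (7,8):
    s=gold(f'scene{k}');d=gold(f'side{k}')
    print(k,'slot scene',(s[275:300,282:318]>0).sum(),'pane',(s[288:325,298:345]>0).sum(),'side slot',(d[212:222,307:318]>0).sum())
im=lambda f,x,y:cv2.resize(f['img'][y:y+150,x:x+100,::-1],None,fx=4,fy=4,interpolation=2)
cv2.imwrite('pics/c10.png',np.hstack([im(f,260,195),im(g,260,130)]))
E
```

```text
t 16.95 pos [ 0.5747 -0.1547  0.2016] F [-0.4  0.6 -2.9] w 0.0086 dev 50.5
[np.float64(-0.7), np.float64(1.1), np.float64(-1.2), np.float64(0.0), np.float64(-0.008), np.float64(-0.0)]
7 slot scene 153 pane 701 side slot 68
8 slot scene 116 pane 692 side slot 68
```

```bash
python3 - <<'E'
from tip import *
S=load('scene8');D=load('side8')
def mask(n):
    m=cv2.cvtColor(cv2.imread(f'pics/{n}.png'),cv2.COLOR_BGR2HSV); return cv2.inRange(m,(14,90,60),(28,255,255))
def show(n,y0,y1,x0,x1):
    m=mask(n)
    print(n,x0)
    for y in range(y0,y1): print(y,''.join('#' if v else '.' for v in m[y,x0:x1]))
show('scene8',268,326,270,348); show('side8',205,226,298,325)
toB=lambda P:(R.from_euler('z',-BY).apply(P-BOX)*1000).round(0)
for z in (.013,.03,.085): print(z,'S',toB(atz(S,287,294,z)),toB(atz(S,312,280,z)),'D',toB(atz(D,311,218,z)))
E
```

```text
scene8 270
268 #...#.............############................................................
269 ......#...##.....###########..................................................
270 #...#.##.......#############..................................................
271 ##..#..#......#############...................................................
272 #####.#.....##############....................................................
273 #####......###############....................................................
274 ####.....###############......................................................
275 ##......###############.......................................................
276 ......###############.........................................................
277 ....################..........................................................
278 ...##############.#...........................................................
279 ...#############..............................................................
280 ...#############..............................................................
281 ...###
[... 3879 characters left out ...]
....###########
210 ................###########
211 ...............############
212 ..............#############
213 .............##############
214 .............##############
215 ............###############
216 ...........################
217 ...........###############.
218 ..........################.
219 .............############..
220 ................########...
221 ...................#####...
222 ...................####....
223 ...................###.....
224 ....................##.....
225 ...........................
0.013 S [-43. -25.  13.] [-35.  55.  13.] D [ 41. -16.  13.]
0.03 S [-31. -35.  30.] [-22.  43.  30.] D [32.  4. 30.]
0.085 S [ 10. -70.  85.] [18.  4. 85.] D [ 5. 69. 85.]
```

```bash
python3 - <<'E'
from tip import *
p=manip.sense()['tool_pos']
rows([(p+[.0,0,.02],tool(BY,.89)),(p+[.03,0,.06],tool(BY,.6)),(p+[.06,0,.08],tool(BY,.3)),(p+[.09,0,.09],tool(BY,.0))])
S=load('scene8')
toB=lambda P:(R.from_euler('z',-BY).apply(P-BOX)*1000).round(0)
for uv in ((328,295),(297,316),(336,299),(302,319)): print(uv,toB(atz(S,*uv,.013)))
E
```

```text
t 16.95 pos [ 0.5747 -0.1547  0.2016] F [-0.4  0.6 -2.9] w 0.0086 dev 50.5
[np.float64(-12.7), np.float64(0.0), np.float64(15.4), np.float64(0.0), np.float64(-0.008), np.float64(-0.0)]
[np.float64(-15.0), np.float64(-0.4), np.float64(65.4), np.float64(0.0), np.float64(0.282), np.float64(-0.0)]
[np.float64(-4.5), np.float64(-0.9), np.float64(99.9), np.float64(0.0), np.float64(0.582), np.float64(-0.0)]
[np.float64(12.3), np.float64(-1.3), np.float64(126.7), np.float64(0.0), np.float64(0.882), np.float64(-0.0)]
(328, 295) [32. 46. 13.]
(297, 316) [ 29. -58.  13.]
(336, 299) [56. 50. 13.]
(302, 319) [ 45. -56.  13.]
```

Emit:
servo_tool(targets=[-6,0,8,0,0,0,-1,-13,0,15,0,0,0,-1,-14,0,32,0,0.09,0,-1,-14.5,0,48,0,0.19,0,-1,-15,0,65,0,0.28,0,-1,-11,0,77,0,0.38,0,-1,-8,0,89,0,0.48,0,-1,-4.5,0,100,0,0.58,0,-1,1,-1,109,0,0.68,0,-1,7,-1,118,0,0.78,0,-1,12,-1,127,0,0.88,0,-1,12,-1,127,0,0.88,0,-1])

```text
t: 17.95
tool_pos: [0.6645, -0.1559, 0.2931]
ee_rot: [0.006, 0.558, 0.039, 0.829]
force: [0.8, 1.3, -3.9]
width: 0.0086
```

```bash
python3 - <<'E'
from tip import *
s=manip.sense(); print(s['t'],s['tool_pos'],s['force'])
f=shot('scene','scene9');g=shot('side','side9')
def show(n,y0,y1,x0,x1):
    m=cv2.cvtColor(cv2.imread(f'pics/{n}.png'),cv2.COLOR_BGR2HSV); m=cv2.inRange(m,(14,90,60),(28,255,255))
    print(n,x0)
    for y in range(y0,y1): print(y,''.join('#' if v else '.' for v in m[y,x0:x1]))
show('scene9',244,300,262,348)
show('side9',165,228,298,356)
E
```

```text
17.95 [ 0.66450562 -0.15587838  0.29307266] [ 0.82716477  1.27547286 -3.8899285 ]
scene9 262
244 .........#......#..##############.....................................................
245 ..........##.....################.....................................................
246 ...........#.......##############...........................##........................
247 ....................##############.........................##.........................
248 ...............#...#....###########......................###..........................
249 ..................#......###########....................###...........................
250 ..................#......############..................##.............................
251 ....................#.....#########...........##.....###..............................
252 ..........................###.#####...#...####......##................................
253 ............................#.##############.....####.................................
254 ..................#.#.#..##.......####.####.....###...................................
255 ..
[... 7367 characters left out ...]
.......
217 ..........################................................
218 ..........################................................
219 .............############.................................
220 ................########..................................
221 ...................#####..................................
222 ...................####..................................#
223 ...................###...................................#
224 ....................##..................................#.
225 .......................................................#.#
226 .......................................................###
227 ......................................................####
```

```bash
python3 - <<'E'
from tip import *
rows([([.70,-.157,.30],tool(BY))])
S=load('scene9');D=load('side9')
sl=[R.from_euler('z',BY).apply(np.array(p)/1000)+BOX for p in [(15,75,85),(15,-75,85),(-15,-75,85),(-15,75,85)]]
print('S',proj(S,sl).round(1).tolist(),'D',proj(D,sl).round(1).tolist())
E
```

```text
t 18.05 pos [ 0.6688 -0.1553  0.2955] F [ 1.1  1.3 -2.5] w 0.0085 dev 23.0
[np.float64(7.6), np.float64(-3.4), np.float64(30.5), np.float64(0.037), np.float64(0.393), np.float64(-0.061)]
S [[331.4, 265.3], [286.8, 296.0], [278.3, 289.6], [322.8, 259.5]] D [[306.3, 218.3], [329.0, 185.7], [339.8, 188.3], [317.9, 221.4]]
```

Emit:
servo_tool(targets=[1,-1,6,0.007,0.08,-0.012,-1,3,-2,12,0.014,0.16,-0.024,-1,4,-2,18,0.022,0.235,-0.036,-1,6,-3,24,0.03,0.31,-0.048,-1,8,-3.4,30,0.037,0.393,-0.061,-1,8,-3.4,30,0.037,0.393,-0.061,-1,8,-3.4,30,0.037,0.393,-0.061,-1])

```text
t: 18.63
tool_pos: [0.6953, -0.1547, 0.2935]
ee_rot: [-0.003, 0.708, 0.009, 0.706]
force: [-1.1, -0.1, -3.2]
width: 0.0086
```

```bash
python3 - <<'E'
from tip import *
rows([([.70,-.157,.30],tool(BY))])
f=shot('scene','scene10');g=shot('side','side10')
im=lambda f,x,y,w,h,s:cv2.resize(f['img'][y:y+h,x:x+w,::-1],(int(w*s),int(h*s)),interpolation=2)
a=im(f,260,240,100,90,4.5);b=im(g,275,165,78,90,4.5)
cv2.imwrite('pics/c11.png',np.hstack([a,b]))
E
```

```text
t 18.63 pos [ 0.6953 -0.1547  0.2935] F [-1.1 -0.1 -3.2] w 0.0086 dev 1.1
[np.float64(-6.5), np.float64(-2.3), np.float64(4.6), np.float64(0.002), np.float64(-0.003), np.float64(-0.008)]
```

View pics/c11.png

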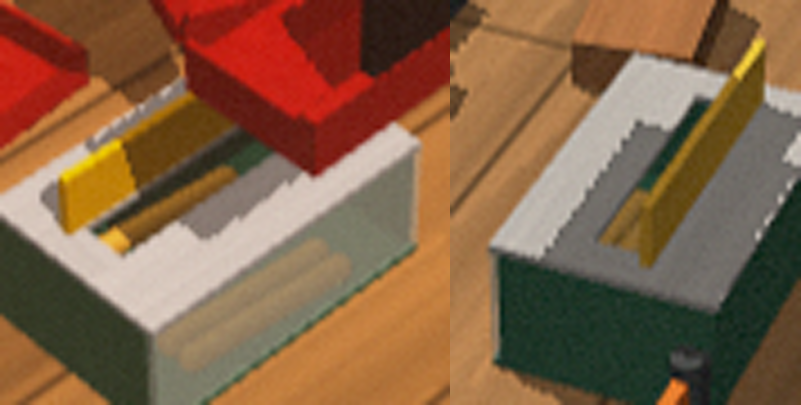

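All three pins are inside: two show through the pane. The third is below the plate at about x −40, y −65 to +55 on the floor, which fits its 120 mm length. I'll take the tray back to its original free spot.

```bash
python3 - <<'E'
from plan import *
p=manip.sense()['tool_pos']; t=np.array([.5259,.2942,.24]); n=20
rows([(p+(t-p)*k/n,tool(BY+(.853-BY)*k/n)) for k in (1,4,8,12,16,20)])
E
```

```text
t 18.73 pos [ 0.6942 -0.1556  0.2946] F [-0.8 -0.2 -3.3] w 0.0088 dev 0.9
[np.float64(2.9), np.float64(22.6), np.float64(-8.1), np.float64(-0.042), np.float64(-0.003), np.float64(-0.006)]
[np.float64(11.6), np.float64(90.4), np.float64(-32.3), np.float64(-0.168), np.float64(-0.003), np.float64(-0.007)]
[np.float64(23.2), np.float64(180.7), np.float64(-64.6), np.float64(-0.335), np.float64(-0.002), np.float64(-0.007)]
[np.float64(34.8), np.float64(271.1), np.float64(-96.9), np.float64(-0.503), np.float64(-0.002), np.float64(-0.007)]
[np.float64(46.4), np.float64(361.5), np.float64(-129.2), np.float64(-0.671), np.float64(-0.001), np.float64(-0.007)]
[np.float64(58.0), np.float64(451.8), np.float64(-161.5), np.float64(-0.838), np.float64(-0.0), np.float64(-0.007)]
```

Emit:
servo_tool(targets=[1,9,-3,-0.017,0,0,-1,3,23,-8,-0.042,0,0,-1,6,45,-16,-0.084,0,0,-1,9,68,-24,-0.126,0,0,-1,12,90,-32,-0.168,0,0,-1,15,116,-42,-0.217,0,0,-1,18,143,-51,-0.266,0,0,-1,22,171,-61,-0.317,0,0,-1,25,199,-71,-0.369,0,0,-1,29,227,-81,-0.421,0,0,-1,33,255,-91,-0.473,0,0,-1,36,283,-101,-0.525,0,0,-1,40,311,-111,-0.577,0,0,-1,44,339,-121,-0.629,0,0,-1,47,367,-131,-0.681,0,0,-1,51,395,-141,-0.733,0,0,-1,54,418,-149,-0.775,0,0,-1,56,437,-156,-0.81,0,0,-1,58,449,-160,-0.832,0,-0.007,-1,58,452,-161,-0.838,0,-0.007,-1])

```text
t: 20.4
tool_pos: [0.5263, 0.2958, 0.2401]
ee_rot: [-0.294, 0.644, 0.293, 0.643]
force: [-0.7, -0.2, -3.6]
width: 0.0089
```

```bash
python3 - <<'E'
from plan import *
rows([([.5259,.2942,.085],tool(.853)),([.5259,.2942,.066],tool(.853))])
E
```

```text
t 20.4 pos [0.5263 0.2958 0.2401] F [-0.7 -0.2 -3.6] w 0.0089 dev 49.0
[np.float64(155.1), np.float64(-0.6), np.float64(-1.2), np.float64(0.003), np.float64(-0.002), np.float64(0.001)]
[np.float64(174.1), np.float64(-0.6), np.float64(-1.2), np.float64(0.003), np.float64(-0.002), np.float64(0.001)]
```

Emit:
servo_tool(targets=[15,0,-1,0,0,0,-1,40,0,-1,0,0,0,-1,68,0,-1,0,0,0,-1,95,0,-1,0,0,0,-1,120,0,-1,0,0,0,-1,140,0,-1,0,0,0,-1,154,0,-1,0,0,0,-1,162,0,-1,0,0,0,-1,167,0,-1,0,0,0,-1,170,0,-1,0,0,0,-1,172,0,-1,0,0,0,-1,172,0,-1,0,0,0,-1])

```text
t: 21.4
tool_pos: [0.5281, 0.2928, 0.0687]
ee_rot: [-0.293, 0.644, 0.291, 0.644]
force: [0.6, -0.2, -3.1]
width: 0.0087
```

Emit:
servo_tool(targets=[1.5,0,0,0,0,0,-1,3,0,0,0,0,0,-1,3,0,0,0,0,0,-1])

```text
t: 21.65
tool_pos: [0.5278, 0.2928, 0.0653]
ee_rot: [-0.293, 0.644, 0.291, 0.644]
force: [-0.5, 0.1, -3.1]
width: 0.0089
```

Emit:
servo_tool(targets=[1,0,0,0,0,0,-1,2,0,0,0,0,0,-1,2,0,0,0,0,0,-1])

```text
t: 21.9
tool_pos: [0.5276, 0.2927, 0.063]
ee_rot: [-0.293, 0.644, 0.291, 0.643]
force: [0.3, -1.0, -3.6]
width: 0.0086
```

Emit:
servo_tool(targets=[0.7,0,0,0,0,0,-1,1.5,0,0,0,0,0,-1,1.5,0,0,0,0,0,-1])

```text
t: 22.15
tool_pos: [0.528, 0.2929, 0.0627]
ee_rot: [-0.293, 0.644, 0.291, 0.644]
force: [-3.1, -1.7, 6.9]
width: 0.009
```

Emit:
servo_tool(targets=[0.7,0,0,0,0,0,-1,1.5,0,0,0,0,0,-1,1.5,0,0,0,0,0,-1])

```text
t: 22.4
tool_pos: [0.5282, 0.2931, 0.0627]
ee_rot: [-0.293, 0.644, 0.291, 0.644]
force: [-5.9, -3.0, 19.9]
width: 0.009
```

Contact. I'll ease off, release and retreat straight up.

Emit:
servo_tool(targets=[-1.7,0,0,0,0,0,-1,-1.7,0,0,0,0,0,-1,-1.7,0,0,0,0,0,-0.6,-1.7,0,0,0,0,0,-0.2,-1.7,0,0,0,0,0,0.3,-1.7,0,0,0,0,0,1,-1.7,0,0,0,0,0,1,-1.7,0,0,0,0,0,1,-1.7,0,0,0,0,0,1,-8,0,0,0,0,0,1,-20,0,0,0,0,0,1,-45,0,0,0,0,0,1,-80,0,0,0,0,0,1,-115,0,0,0,0,0,1,-150,0,0,0,0,0,1,-180,0,0,0,0,0,1,-200,0,0,0,0,0,1,-200,0,0,0,0,0,1])

```text
t: 23.9
tool_pos: [0.5302, 0.2945, 0.267]
ee_rot: [-0.293, 0.641, 0.292, 0.647]
force: [0.7, 0.2, 1.8]
width: 0.0852
```

```bash
python3 - <<'E'
from plan import *
s=manip.sense(); print(s['t'],s['tool_pos'],s['force'],s['width'])
for n in ('scene','side','wrist'): shot(n,n+'F')
D=load('sideF')
# red region in side view near the tray, vs start; other changes between start and end frames
def red(n):
    m=cv2.cvtColor(cv2.imread(f'pics/{n}.png'),cv2.COLOR_BGR2HSV); return (cv2.inRange(m,(0,150,60),(6,255,255))|cv2.inRange(m,(174,150,60),(180,255,255)))
for n in ('side0','sideF'):
    r=red(n); sub=r[300:400,215:310]; k,l,st,ce=cv2.connectedComponentsWithStats(sub); i=1+st[1:,4].argmax(); print(n,st[i]+[215,300,0,0,0],ce[i]+[215,300])
# bystander change check
for v in ('side','scene'):
    a=cv2.imread(f'pics/{v}0.png').astype(int);b=cv2.imread(f'pics/{v}F.png').astype(int)
    m=(abs(a-b).max(2)>45).astype('uint8'); m=cv2.morphologyEx(m,cv2.MORPH_OPEN,np.ones((2,2)))
    k,l,st,ce=cv2.connectedComponentsWithStats(m); print(v,[x[:5].tolist() for x in st[1:] if x[4]>12])
h=np.array([.494,-.0453]); d=R.from_euler('z',1.565).apply([.114,0,0])[:2]
print('leg foot pred',proj(D,[[*(h+d),.048],[*(h+d),.028]]).round(1).tolist())
m=cv2.cvtColor(cv2.imread('pics/sideF.png'),cv2.COLOR_BGR2HSV)[240:300,290:340]; o=cv2.inRange(m,(7,170,120),(16,255,255)); ys,xs=np.nonzero(o); print('orange',xs.min()+290,xs.max()+290,ys.min()+240,ys.max()+240)
E
```

```text
23.9 [0.53020102 0.29451581 0.26699363] [0.66289185 0.16806198 1.80421382] 0.08520259296810385
side0 [ 231  318   69   75 1715] [268.63556851 356.59241983]
sideF [ 231  317   68   76 2718] [266.06916851 355.35908756]
side [[180, 0, 95, 47, 493], [168, 0, 174, 83, 2179], [323, 0, 14, 11, 92], [352, 0, 10, 56, 341], [365, 0, 12, 56, 377], [395, 0, 35, 34, 812], [517, 0, 123, 105, 2848], [383, 8, 2, 8, 16], [434, 8, 8, 8, 42], [381, 18, 3, 14, 28], [515, 30, 4, 6, 18], [510, 38, 8, 24, 89], [508, 63, 5, 13, 38], [192, 71, 14, 3, 28], [177, 77, 59, 52, 2020], [509, 85, 19, 28, 394], [293, 86, 14, 18, 161], [312, 86, 11, 8, 63], [507, 87, 3, 8, 18], [552, 93, 6, 27, 55], [245, 96, 14, 4, 43], [572, 117, 6, 7, 37], [549, 117, 91, 85, 3075], [241, 127, 5, 13, 42], [189, 138, 15, 22, 148], [242, 141, 5, 9, 31], [489, 140, 48, 120, 2997], [545, 146, 4, 15, 34], [177, 152, 100, 112, 5046], [497, 158, 4, 13, 32], [542, 162, 4, 16, 37], [245, 166, 3, 5, 13], [637, 167, 3, 13, 35], [629, 177, 11, 24, 212], [539, 179, 5, 11, 27], [583, 199, 25, 16, 200], [620, 206, 20, 8, 68], [310, 208, 10, 14, 7
[... 561 characters left out ...]
0], [232, 4, 4, 5, 14], [425, 29, 10, 5, 27], [436, 32, 6, 4, 15], [207, 52, 8, 10, 48], [239, 55, 93, 101, 2174], [203, 61, 5, 8, 20], [184, 60, 60, 71, 1643], [177, 69, 9, 16, 82], [184, 94, 5, 4, 17], [194, 113, 24, 19, 256], [225, 130, 17, 25, 209], [348, 141, 41, 41, 453], [18, 146, 11, 4, 24], [244, 151, 6, 14, 61], [3, 152, 16, 10, 88], [25, 152, 8, 5, 26], [170, 157, 17, 13, 110], [0, 165, 36, 14, 266], [10, 166, 8, 6, 32], [340, 168, 16, 10, 84], [2, 171, 102, 109, 4933], [353, 177, 6, 6, 24], [390, 205, 23, 24, 405], [329, 237, 29, 18, 156], [339, 260, 16, 8, 46], [355, 264, 14, 17, 188], [283, 278, 31, 19, 179]]
leg foot pred [[307.3, 278.6], [307.3, 285.1]]
orange 308 327 249 278
```

```bash
python3 -c "
from workcell import manip
print(manip.job_done())"
```

```text
the job is handed in; nothing more can be done
None
```

The job is done and handed in at about 24 s: the leg is out at its stop, all three pins appear to be in the box, and the empty tray is standing released on the bench.

- **Leg:** my first swing passed over the leg without touching it, because the fingertips sat about 26 mm higher than the given data implied. Done 16 mm lower, it reached the stop: the force rose from 7 to 14 N with no further motion, and the final side image matches the fully open position.
- **Pins:** the last picture I viewed shows two pins through the pane. The third is visible through the slot, and its extent fits a 120 mm pin lying on the box floor. That third one is inferred from geometry, not seen whole. The force on the tool after tipping matched the empty tray (about 3.4 N).
- **Tray:** I put it back at its original spot. The final side image puts it within 1 pixel of where it started, and its floor now shows red with no pins. I had used my picture allowance, so this check was numeric, not viewed.
- **Bystanders:** comparing the start and end images showed changes in places I attribute to the tray, leg, slot, arm and moving shadows. Two patches lie over a look-alike tray the arm never went near; I took them as shadow and did not check further.

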